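# Find the rocking pot cover and press it home

### The job

One of the four identical rose covers on the white pots is not pressed on properly. Press lightly down near the edge of the covers, one after another, until you find the one that rocks, then press that cover down in its middle until it is fully home and level, and take the hand away. Only press with the fingertips: do not pick up or pull up anything, and leave the pen, tin, rod and carton where they are.

Things in the scene. Friction and masses are not known exactly. Their poses are not given: they have to be found in the camera images.
- cover_1: Rose round press-on cover of a fixed white pot, 68 mm across. Origin on its axis, 7 mm below the flat top; z up, square to the top (x, y directions arbitrary). Tops stand 44 to 53 mm above the table; pots differ in height, so height does not show which cover is loose. Three of the four are rigidly home; one, at any place, is not.
- cover_2: Rose round press-on cover of a fixed white pot, 68 mm across. Origin on its axis, 7 mm below the flat top; z up, square to the top (x, y directions arbitrary). Same as the others. Whichever cover is loose starts level; about 2 N near its edge (20 to 25 mm from the axis, any side) tips it up to 0.1 rad towards the press; it stays leaning when released.
- cover_3: Rose round press-on cover of a fixed white pot, 68 mm across. Origin on its axis, 7 mm below the flat top; z up, square to the top (x, y directions arbitrary). Same as the others. The loose one, pressed near its middle with more than about 10 N, goes straight down 3.5 mm on to the pot's rim, which levels it; it stays and rocks no more.
- cover_4: Rose round press-on cover of a fixed white pot, 68 mm across. Origin on its axis, 7 mm below the flat top; z up, square to the top (x, y directions arbitrary). Same as the others. A cover that is home does not give at all under a press, at its edge or its middle.
- probe_pen: Loose slim turquoise pen, 11x94x11 mm, lying between the pots on the mat along its own y; origin at the centre of its underside. Bystander.
- balm_tin: Loose round tin with ochre lid, 65 mm across, 29 mm high, beside the mat; origin at the centre of its underside. Bystander.
- rod_electrode: Loose light grey rod, 20x117x20 mm, lying along its own y beside the mat; origin at the centre of its underside. Bystander.
- ampoule_box: Loose small white and blue carton, 32x78x20 mm, beside the mat; origin at the centre of its underside. Bystander.
- mat: Flat grey mat, 220x230x2 mm, fixed, under the four pots, which stand in two rows of two, about 110 mm (mat x) by 120 mm (mat y) apart, give or take 25 mm. Origin at the centre of its underside.
Mind the look-alikes: they are no part of the job. Leave any blue look-alike of the part that bears cover_4 alone.

How it is judged:
On the way:
1. the loose cover is made to rock by a press near its edge: it leans by more than 0.05 rad (3 degrees) while still not home (((angle between cover_1's own z axis and vertical above 0.05 rad and distance of cover_1 from where it was at the start of the episode below 0.0015 m) or (angle between cover_2's own z axis and vertical above 0.05 rad and distance of cover_2 from where it was at the start of the episode below 0.0015 m) or (angle between cover_3's own z axis and vertical above 0.05 rad and distance of cover_3 from where it was at the start of the episode below 0.0015 m) or (angle between cover_4's own z axis and vertical above 0.05 rad and distance of cover_4 from where it was at the start of the episode below 0.0015 m))), for 0.1 s.
At the end, for the whole second after the job is handed in: The loose cover has gone down at least 2.7 mm of its 3.5 mm and stays there, all four covers are level within 0.025 rad, and the pen, tin, rod and carton are within 15 mm of where they began (distance of any of cover_1, cover_2, cover_3, cover_4 from where it was at the start of the episode above 0.0027 m and angle between each of cover_1, cover_2, cover_3, cover_4's own z axis and vertical below 0.025 rad and distance of each of probe_pen, balm_tin, rod_electrode, ampoule_box from where it was at the start of the episode below 0.015 m); the robot touches nothing.
It fails at once if a cover is pulled up or off its pot (more than 4.5 mm from its first place) (distance of any of cover_1, cover_2, cover_3, cover_4 from where it was at the start of the episode above 0.0045 m).
It fails at once if the pen, tin, rod or carton is picked up or pushed away (more than 15 mm) (distance of any of probe_pen, balm_tin, rod_electrode, ampoule_box from where it was at the start of the episode above 0.015 m).
It also fails if it takes over 51 s, if anything falls off the work surface, if the arm or the gripper's body presses on something with over 40 N, if the wrist force passes 120 N, or if a joint passes its speed limit or range.

### The arm

A 7-joint arm with a two-finger parallel gripper is mounted at the origin on a cart in front of the work surface, level with it; the furniture and walls round the work are solid. World frame = base frame: x ahead of the robot, y to its left, z up, the work surface at z = 0. Lengths are in m, angles in rad, forces in N, time in s.
With the tool pointing down it reaches from about 0.4 to 0.85 m from the base axis. Payload 10.4 kg.
Tool frame: the origin (TCP) lies midway between the tips of the shut fingers; the grasp point (between the pads) lies 19 mm behind it; z points along the fingers, y is the line along which they close (so a half turn about z gives the same grasp; the last joint's range is limited). The gripper opens to 87 mm and grips with 3 to 60 N. Pads are 19 mm wide; open, the fingers measure 117 mm over their backs; the gripper's body (75 mm by 190 mm) begins 51 mm behind the grasp point.
Start: joints at [-1.285, 0.332, -0.065, 1.46, 0.022, 1.35, -0.088], TCP at [0.19, 0.595, 0.223] pointing down, gripper open.
Joint ranges: [-2.6, 2.6], [-0.5, 2.12], [-1.47, 1.34], [0.16, 2.42], [-1.27, 4.41], [0.06, 2.06], [-2.6, 2.6]. Speed limits (rad/s): [2.22, 2.22, 2.79, 2.79, 3.14, 3.14, 3.14].

### API

Orientations are given as a unit quaternion [x, y, z, w].
In Python, from bench import r gives the robot as it stands.
- The arm moves only by the tool arm_command, never from a script. Its arguments are lists of equal length, an entry for each row: "xyz": the shift along the world's x, y, z in m, a list of three; "rot": the turn, a rotation vector about the world's x, y, z in rad, a list of three. In form: {"xyz": [[tx, ty, tz], ...], "rot": [[ax, ay, az], ...]}. A call has 1 to 20 rows; each row is the pose to reach, as a shift and turn from the pose commanded when the call began; what a row does not reach only later rows make up. A row lasts 1/12 s, in which the tool goes at most 41.7 mm and 7.16 degrees, less where a joint would pass 70% of its speed; a pose out of reach is approached as far as the arm can. A call with a gripper value outside its range is refused whole. "grip" is the opening, from 0 (shut) to 1 (fully open), set as the call begins (left out, the last holds). The fingers move at their own pace and stop on an object; "squeeze" is the grip in N (left out, the last holds). Time passes only in rows, so rows that repeat a pose let the fingers close. It gives the time, the measured TCP pose, the force, the opening and the grip force at its end, in the units of the state.
- r.read_state(): the state, without advancing time (a new reading comes with each control period).
- r.camera(name): name is "scene" or "top" or "wrist"; returns the picture (480x640x3 uint8, red, green, blue); there is no depth.
- r.camera_model(name): a dict with "fx", "fy", "cx", "cy" (pixels), "k1" (the pictures are not rectified: a ray, as slopes to the right and down, at radius r is drawn at 1 + k1 r^2 times it, then the intrinsics apply), "T" (4x4, takes a point from camera to world coordinates). Camera axes: x right, y up, looking along -z (the intrinsics and any distortion apply to the point x, -y, -z); pixel columns grow to the right and rows downward; lengths in m; the calibration is good to about 2 mm. A picture is of the moment at which its call begins: read the wrist's pose just before it. camera_model takes no time and is no camera call; for the wrist camera it gives the pose at the moment of the call.
- r.close_job(): hands the job in; it is judged then, once.
Trained networks look in the newest picture that a camera, given by its name, has taken for a name from the list of things; names that differ only in an ending like _2 or _b are one class to them, and where a whole thing is asked for, a point or a joint stands for the part that bears it (a point fixed in the world has none). Each returns a list of dicts, best first, with "conf" (0 to 1); they miss things now and then, are a little off and sometimes report something else, mostly with a low value. They report only what shows in the picture. A call takes as long as a camera call. They do not tell look-alikes from the thing itself.
- r.look_for(label, camera): "at" ([x, y, z] in m, in the coordinates of the camera as it stood for that picture, good to about 4 mm: the middle of the surface that is visible of it).
- r.spot_point(label, camera): "at" ([x, y, z] in m, in the coordinates of the camera as it stood for that picture, good to about 4 mm: a listed point, or the origin of a listed thing).
The state is a dict: "time": time; "joint_positions": joint angles; "joint_vel": joint speeds; "joint_torque": joint torques, N m; "ee_pos": TCP position; "eef_rot": TCP orientation; "ft_force": force on the tool from outside, world axes, zero at the start; "torque": the same for the moment, N m; "width": finger opening in m; "grip_force": force on a finger pad.
Only numpy, scipy, OpenCV 4.12 (cv2) and the standard library are available. Lean on these libraries where they do the work, as an engineer would, in place of code of your own. Each camera call takes 0.05 s, during which the arm holds its last target. There are 200 camera calls.

## Working session

There is one attempt and no reset: what is moved stays moved. The work goes in short steps, Python scripts to look and compute and a tool call to move; the robot and the scene stay as the last step left them, time stands still between calls to the robot, and variables do not carry over. Pictures are saved under pics/ and viewed, at most 10 in all, crops included, and the job is handed in when it is done.

Besides the shell and the picture viewer there is one more tool, called after "Request:" in YAML: its name, and indented under it one key for each argument. arm_command: Moves the arm, as the interface text tells. Its arguments: {"type":"object","properties":{"xyz":{"type":"array"},"rot":{"type":"array"},"grip":{"type":"number"},"squeeze":{"type":"number"}},"required":["xyz","rot"]}

```bash
mkdir -p pics
cat > h.py <<'E'
import numpy as np, cv2
from bench import r
def world(cam,p):
    T=np.array(r.camera_model(cam)["T"]); return (T@np.append(p,1))[:3]
def pix(cam,P):
    m=r.camera_model(cam);T=np.linalg.inv(np.array(m["T"]));q=(T@np.append(P,1))[:3]
    a,b=q[0]/-q[2],-q[1]/-q[2];s=1+m["k1"]*(a*a+b*b)
    return m["fx"]*a*s+m["cx"],m["fy"]*b*s+m["cy"]
def ray(cam,u,v,z):
    m=r.camera_model(cam);x0=(u-m["cx"])/m["fx"];y0=(v-m["cy"])/m["fy"];a,b=x0,y0
    for _ in range(20):
        s=1+m["k1"]*(a*a+b*b);a,b=x0/s,y0/s
    T=np.array(m["T"]);d=T[:3,:3]@[a,-b,-1];o=T[:3,3];return o+d*(z-o[2])/d[2]
E
python3 - <<'E'
from h import *
for c in ("top","scene"):
    im=r.camera(c);cv2.imwrite(f"pics/{c}0.png",im[:,:,::-1])
    for l in ("cover_1","probe_pen","mat") if c=="top" else ("cover_1",):
        for d in r.spot_point(l,c):
            P=world(c,d["at"]);print(c,l,round(d["conf"],2),P.round(3),np.round(pix(c,P)))
s=r.read_state();print(s["time"],s["ee_pos"],s["eef_rot"],s["width"],s["ft_force"])
E
```

```text
top cover_1 0.93 [ 0.463 -0.278  0.039] [431. 277.]
top cover_1 0.92 [0.553 0.063 0.038] [252. 233.]
top cover_1 0.85 [ 0.548 -0.061  0.037] [317. 235.]
top cover_1 0.77 [ 0.537 -0.347  0.045] [465. 238.]
top cover_1 0.63 [0.447 0.063 0.042] [252. 288.]
top cover_1 0.58 [ 0.446 -0.061  0.039] [317. 288.]
top probe_pen 0.46 [ 0.494 -0.008  0.   ] [290. 265.]
top mat 0.97 [ 0.495 -0.003 -0.002] [288. 264.]
top mat 0.17 [ 0.439 -0.156 -0.004] [366. 292.]
scene cover_1 0.92 [ 0.551 -0.062  0.039] [326. 246.]
scene cover_1 0.92 [ 0.543 -0.343  0.041] [414. 320.]
scene cover_1 0.73 [0.447 0.063 0.042] [256. 235.]
scene cover_1 0.71 [ 0.443 -0.061  0.044] [285. 263.]
scene cover_1 0.67 [ 0.466 -0.276  0.043] [360. 317.]
scene cover_1 0.64 [0.556 0.068 0.041] [294. 218.]
0.3 [0.18988395 0.59534282 0.22229276] [ 1.53763836e-01  9.88107605e-01 -2.08008741e-04 -2.91512632e-05] 0.08742278400310043 [ 0.10912673  0.14573394 -0.37951912]
```

View pics/top0.png

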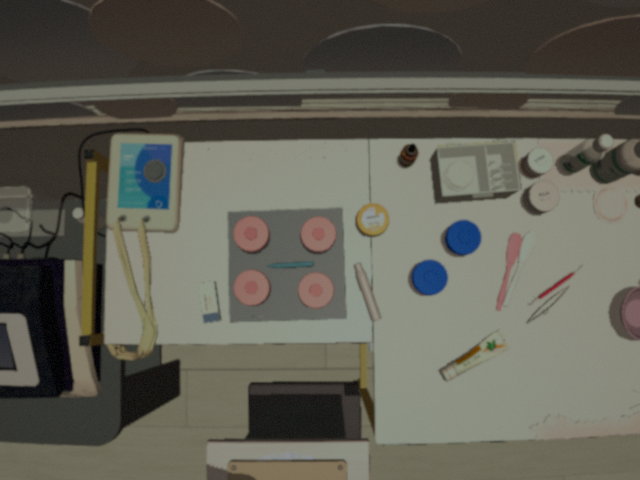

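View pics/scene0.png

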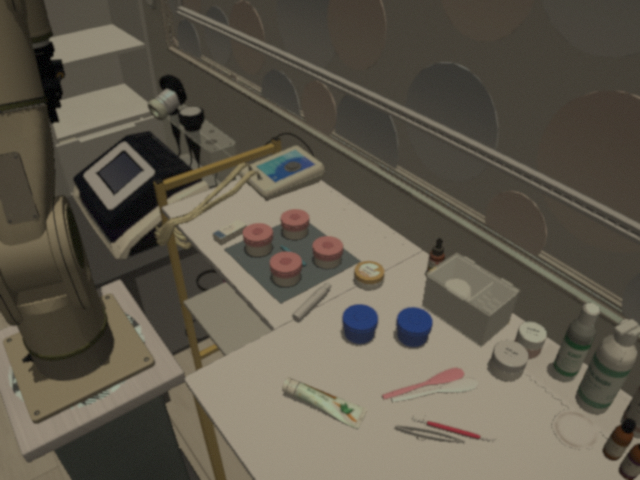

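The top view shows the four rose covers at about (252,233), (318,234), (252,288) and (317,290). The blue look-alikes are at (463,237) and (430,277). The scene view agrees. Before swinging over I'll refine the centres and check the height of the console on the left.

Run:
```python
from h import *
from scipy.optimize import least_squares
im=cv2.imread("pics/top0.png");hsv=cv2.cvtColor(im,cv2.COLOR_BGR2HSV)
m=(((hsv[...,0]<10)|(hsv[...,0]>168))&(hsv[...,1]>75)).astype(np.uint8);m[:,:230]=0;m[:,345:]=0
n,_,st,c=cv2.connectedComponentsWithStats(m)
for i in range(1,n):
    if st[i,4]>300: print(st[i],c[i].round(1),ray("top",*c[i],.046).round(4))
def tri(a,b):
    f=lambda P:np.r_[np.subtract(pix("top",P),a),np.subtract(pix("scene",P),b)]
    s=least_squares(f,[.4,.4,.1]);return s.x.round(3),s.cost.round(1)
print("rail far",tri((92,155),(277,145)),"rail near",tri((92,338),(162,185)),"screen",tri((5,325),(124,168)))
s=r.read_state();print(pix("scene",s["ee_pos"]))
```

```text
[234 216  35  36 972] [250.9 233.8] [0.5503 0.0641 0.046 ]
[301 217  33  36 633] [315.1 231.7] [ 0.5528 -0.0585  0.046 ]
[234 270  36  36 845] [250.  287.1] [0.4487 0.0657 0.046 ]
rail far (array([0.712, 0.381, 0.053]), np.float64(0.4)) rail near (array([0.354, 0.365, 0.062]), np.float64(0.1)) screen (array([0.36 , 0.588, 0.005]), np.float64(103.2))
(np.float64(55.60035068023677), np.float64(114.72449782957102))
```

Request:
arm_command:
  xyz:
    - [0.015, -0.03, 0.015]
    - [0.033, -0.063, 0.03]
    - [0.051, -0.096, 0.04]
    - [0.069, -0.13, 0.04]
    - [0.087, -0.165, 0.04]
    - [0.105, -0.2, 0.04]
    - [0.123, -0.234, 0.04]
    - [0.141, -0.268, 0.04]
    - [0.159, -0.302, 0.04]
    - [0.177, -0.336, 0.04]
    - [0.195, -0.37, 0.04]
    - [0.213, -0.404, 0.03]
    - [0.231, -0.438, 0.01]
    - [0.247, -0.468, -0.01]
    - [0.26, -0.493, -0.03]
    - [0.27, -0.512, -0.055]
    - [0.276, -0.524, -0.08]
    - [0.28, -0.531, -0.1]
    - [0.28, -0.531, -0.11]
    - [0.28, -0.531, -0.11]
  rot:
    - [0, 0, 0.02]
    - [0, 0, 0.04]
    - [0, 0, 0.06]
    - [0, 0, 0.08]
    - [0, 0, 0.1]
    - [0, 0, 0.12]
    - [0, 0, 0.14]
    - [0, 0, 0.16]
    - [0, 0, 0.18]
    - [0, 0, 0.2]
    - [0, 0, 0.22]
    - [0, 0, 0.24]
    - [0, 0, 0.26]
    - [0, 0, 0.28]
    - [0, 0, 0.3]
    - [0, 0, 0.308]
    - [0, 0, 0.308]
    - [0, 0, 0.308]
    - [0, 0, 0.308]
    - [0, 0, 0.308]
  grip: 0

```text
time: 1.97
ee_pos: [0.4686, 0.0642, 0.1108]
eef_rot: [0.001, 1.0, -0.001, -0.002]
ft_force: [-0.1, 0.5, 0.2]
width: 0.0003
grip_force: 0.0
```

Request:
arm_command:
  xyz:
    - [0, 0, -0.02]
    - [0, 0, -0.04]
    - [0, 0, -0.052]
    - [0, 0, -0.055]
    - [0, 0, -0.057]
    - [0, 0, -0.058]
    - [0, 0, -0.058]
  rot:
    - [0, 0, 0]
    - [0, 0, 0]
    - [0, 0, 0]
    - [0, 0, 0]
    - [0, 0, 0]
    - [0, 0, 0]
    - [0, 0, 0]

```text
time: 2.55
ee_pos: [0.4706, 0.065, 0.0556]
eef_rot: [0.0, 1.0, 0.0, 0.001]
ft_force: [-0.0, 0.5, 0.0]
width: 0.0005
grip_force: 0.0
```

Run:
```python
from h import *
im=r.camera("wrist");cv2.imwrite("pics/w1.png",im[:,:,::-1])
for d in r.spot_point("cover_1","wrist"): print(round(d["conf"],2),world("wrist",d["at"]).round(4))
print(r.read_state()["ft_force"],r.read_state()["ee_pos"])
```

```text
0.96 [0.4506 0.0629 0.0474]
0.9 [ 0.4416 -0.0649  0.0426]
[-0.62029532  0.74363523  0.13474887] [0.47050991 0.06482355 0.05547873]
```

View pics/w1.png

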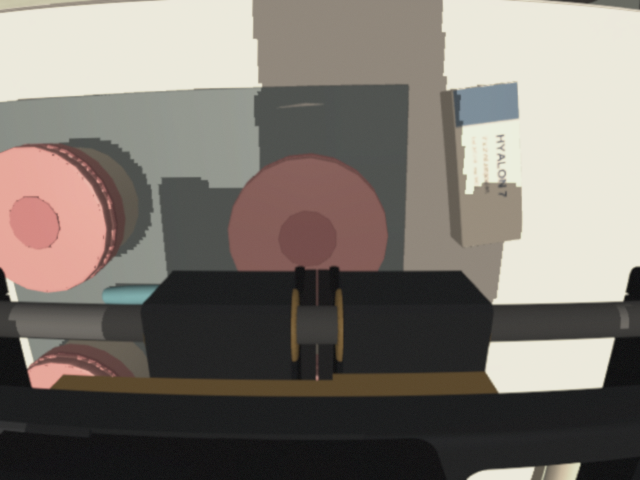

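The wrist view shows cover A at about (308,225) with the fingertips over its near edge. I'll press gently.

Request:
arm_command:
  xyz:
    - [0, 0, -0.001]
    - [0, 0, -0.002]
    - [0, 0, -0.003]
    - [0, 0, -0.004]
    - [0, 0, -0.004]
  rot:
    - [0, 0, 0]
    - [0, 0, 0]
    - [0, 0, 0]
    - [0, 0, 0]
    - [0, 0, 0]

```text
time: 3.07
ee_pos: [0.4708, 0.0646, 0.051]
eef_rot: [0.0, 1.0, 0.0, 0.001]
ft_force: [1.4, 1.1, 4.0]
width: 0.0004
grip_force: 2.3
```

Request:
arm_command:
  xyz:
    - [0, 0, -0.0005]
    - [0, 0, -0.001]
    - [0, 0, -0.001]
  rot:
    - [0, 0, 0]
    - [0, 0, 0]
    - [0, 0, 0]

```text
time: 3.32
ee_pos: [0.4709, 0.0648, 0.0504]
eef_rot: [0.0, 1.0, 0.0, 0.001]
ft_force: [-0.1, -0.0, 8.9]
width: 0.0007
grip_force: 4.5
```

Request:
arm_command:
  xyz:
    - [0, 0, 0.004]
    - [0, 0, 0.005]
    - [0, 0, 0.005]
    - [0, 0, 0.005]
  rot:
    - [0, 0, 0]
    - [0, 0, 0]
    - [0, 0, 0]
    - [0, 0, 0]

```text
time: 3.65
ee_pos: [0.4697, 0.0644, 0.0544]
eef_rot: [0.0, 1.0, 0.0, -0.0]
ft_force: [-0.3, 0.1, -0.7]
width: 0.0004
grip_force: 0.0
```

```bash
cat >> h.py <<'E'
def diff(a,new,box):
    A=cv2.imread(a,0);im=r.camera("wrist");cv2.imwrite(new,im[:,:,::-1]);B=cv2.imread(new,0)
    def sh(x0,y0,x1,y1):
        t=A[y0:y1,x0:x1];s=cv2.matchTemplate(B[max(y0-20,0):y1+20,max(0,x0-20):x1+20],t,cv2.TM_CCOEFF_NORMED)
        return [int(v) for v in np.subtract(cv2.minMaxLoc(s)[3],(min(20,x0),min(20,y0)))]
    g=cv2.absdiff(A,B);x0,y0,x1,y1=box
    s=r.read_state();print("shift",sh(*box),"diff in box",g[y0:y1,x0:x1].mean(),"elsewhere",g[80:260,420:560].mean(),s["ee_pos"],s["ft_force"])
E
python3 - <<'E'
from h import *
diff("pics/w1.png","pics/w2.png",(220,150,395,260))
E
```

```text
shift [1, 0] diff in box 3.273922077922078 elsewhere 5.445436507936508 [0.46964746 0.0644078  0.05433213] [-0.45509363  0.75922251 -0.51168206]
```

Cover A didn't move, so it is home. Next is cover B, the far left one, pressed on its +x edge so that I get the same view.

Request:
arm_command:
  xyz:
    - [0.01, 0, 0.01]
    - [0.04, 0, 0.015]
    - [0.07, 0, 0.015]
    - [0.095, 0, 0.012]
    - [0.103, 0.001, 0.005]
    - [0.103, 0.001, 0.002]
    - [0.103, 0.001, 0.001]
    - [0.103, 0.001, 0.001]
  rot:
    - [0, 0, 0]
    - [0, 0, 0]
    - [0, 0, 0]
    - [0, 0, 0]
    - [0, 0, 0]
    - [0, 0, 0]
    - [0, 0, 0]
    - [0, 0, 0]

```text
time: 4.37
ee_pos: [0.5717, 0.0653, 0.0549]
eef_rot: [0.0, 1.0, -0.0, -0.001]
ft_force: [-0.5, -0.4, -0.2]
width: 0.0003
grip_force: 0.0
```

Run:
```python
from h import *
im=r.camera("wrist");cv2.imwrite("pics/w3.png",im[:,:,::-1])
for d in r.spot_point("cover_1","wrist"): print(round(d["conf"],2),world("wrist",d["at"]).round(4))
print(r.read_state()["ft_force"],r.read_state()["ee_pos"])
```

```text
0.69 [0.5565 0.0654 0.043 ]
[0.01168143 0.1766251  0.08921195] [0.57219464 0.06548215 0.05576462]
```

Request:
arm_command:
  xyz:
    - [0, 0, -0.001]
    - [0, 0, -0.002]
    - [0, 0, -0.003]
    - [0, 0, -0.004]
    - [0, 0, -0.004]
  rot:
    - [0, 0, 0]
    - [0, 0, 0]
    - [0, 0, 0]
    - [0, 0, 0]
    - [0, 0, 0]

```text
time: 4.88
ee_pos: [0.5728, 0.0655, 0.0514]
eef_rot: [0.0, 1.0, 0.0, -0.0]
ft_force: [0.7, -0.1, 0.4]
width: 0.0006
grip_force: 0.0
```

Request:
arm_command:
  xyz:
    - [0.002, 0, -0.001]
    - [0.002, 0, -0.002]
    - [0.002, 0, -0.002]
  rot:
    - [0, 0, 0]
    - [0, 0, 0]
    - [0, 0, 0]

```text
time: 5.13
ee_pos: [0.5749, 0.0654, 0.0493]
eef_rot: [0.0, 1.0, -0.0, -0.0]
ft_force: [0.3, 0.2, -0.3]
width: 0.0002
grip_force: 0.0
```

Request:
arm_command:
  xyz:
    - [0, 0, -0.001]
    - [0, 0, -0.001]
  rot:
    - [0, 0, 0]
    - [0, 0, 0]

```text
time: 5.3
ee_pos: [0.5748, 0.0654, 0.0484]
eef_rot: [0.0, 1.0, -0.0, -0.0]
ft_force: [0.5, -0.1, -0.2]
width: 0.0004
grip_force: 0.0
```

Request:
arm_command:
  xyz:
    - [0, 0, -0.001]
    - [0, 0, -0.001]
  rot:
    - [0, 0, 0]
    - [0, 0, 0]

```text
time: 5.47
ee_pos: [0.575, 0.0655, 0.048]
eef_rot: [0.0, 1.0, 0.0, 0.0]
ft_force: [-2.9, -1.0, 4.7]
width: 0.0005
grip_force: 2.8
```

Request:
arm_command:
  xyz:
    - [0, 0, -0.001]
    - [0, 0, -0.001]
  rot:
    - [0, 0, 0]
    - [0, 0, 0]

```text
time: 5.63
ee_pos: [0.575, 0.0655, 0.0479]
eef_rot: [0.0, 1.0, 0.0, -0.0]
ft_force: [-7.4, -1.1, 15.7]
width: 0.0003
grip_force: 8.2
```

Request:
arm_command:
  xyz:
    - [0, 0, -0.001]
    - [0, 0, -0.001]
  rot:
    - [0, 0, 0]
    - [0, 0, 0]

```text
time: 5.8
ee_pos: [0.5751, 0.0655, 0.0479]
eef_rot: [0.001, 1.0, 0.001, -0.0]
ft_force: [-12.4, -0.8, 27.8]
width: 0.0008
grip_force: 13.5
```

Cover B is rigid, so it is home. Next is C.

Request:
arm_command:
  xyz:
    - [0, 0, 0.015]
    - [0, -0.02, 0.03]
    - [-0.001, -0.055, 0.03]
    - [-0.002, -0.09, 0.03]
    - [-0.003, -0.115, 0.028]
    - [-0.003, -0.125, 0.015]
    - [-0.003, -0.125, 0.01]
    - [-0.003, -0.125, 0.01]
  rot:
    - [0, 0, 0]
    - [0, 0, 0]
    - [0, 0, 0]
    - [0, 0, 0]
    - [0, 0, 0]
    - [0, 0, 0]
    - [0, 0, 0]
    - [0, 0, 0]

```text
time: 6.47
ee_pos: [0.571, -0.0593, 0.0543]
eef_rot: [0.001, 1.0, 0.0, -0.001]
ft_force: [-0.4, 0.9, 0.0]
width: 0.0003
grip_force: 0.0
```

Run:
```python
from h import *
im=r.camera("wrist");cv2.imwrite("pics/w4.png",im[:,:,::-1])
for d in r.spot_point("cover_1","wrist"): print(round(d["conf"],2),world("wrist",d["at"]).round(4))
print(r.read_state()["ft_force"],r.read_state()["ee_pos"])
a=cv2.imread("pics/w1.png")[130:280,200:420];b=cv2.imread("pics/w2.png")[130:280,200:420]
cv2.imwrite("pics/cmp.png",cv2.resize(np.vstack([a,b]),None,fx=1.9,fy=1.9,interpolation=cv2.INTER_CUBIC)[:600])
```

```text
0.89 [ 0.5514 -0.0658  0.0342]
0.56 [0.5532 0.064  0.0415]
[0.42317439 0.20088882 0.99012715] [ 0.57197377 -0.05781685  0.05546791]
```

View pics/cmp.png

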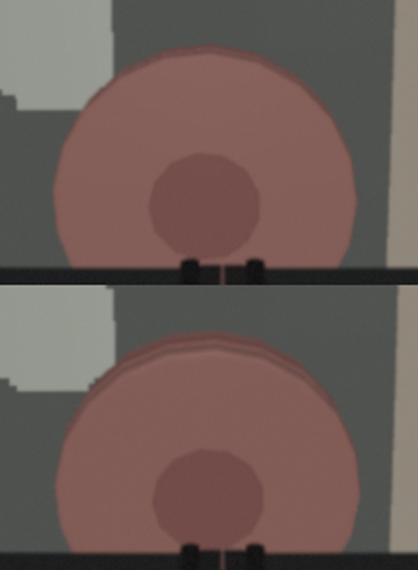

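In the comparison (top is before the press, bottom after), the far rim of cover A became visibly thicker, so it leaned towards the press. A is therefore the loose one, and its softer force response fits that. I'll go back and press its edge once more to make sure of the lean before pressing it home.

Request:
arm_command:
  xyz:
    - [0, 0.01, 0.015]
    - [-0.02, 0.03, 0.025]
    - [-0.045, 0.058, 0.025]
    - [-0.07, 0.086, 0.025]
    - [-0.09, 0.112, 0.025]
    - [-0.099, 0.124, 0.018]
    - [-0.099, 0.124, 0.005]
    - [-0.099, 0.124, -0.001]
    - [-0.099, 0.124, -0.003]
    - [-0.099, 0.124, -0.005]
    - [-0.099, 0.124, -0.005]
  rot:
    - [0, 0, 0]
    - [0, 0, 0]
    - [0, 0, 0]
    - [0, 0, 0]
    - [0, 0, 0]
    - [0, 0, 0]
    - [0, 0, 0]
    - [0, 0, 0]
    - [0, 0, 0]
    - [0, 0, 0]
    - [0, 0, 0]

```text
time: 7.48
ee_pos: [0.4733, 0.0643, 0.0507]
eef_rot: [0.001, 1.0, -0.0, 0.0]
ft_force: [-0.7, -0.4, -0.2]
width: 0.0006
grip_force: 0.1
```

Request:
arm_command:
  xyz:
    - [0, 0, -0.0007]
    - [0, 0, -0.0007]
    - [0, 0, -0.0007]
  rot:
    - [0, 0, 0]
    - [0, 0, 0]
    - [0, 0, 0]

```text
time: 7.73
ee_pos: [0.4735, 0.0643, 0.0503]
eef_rot: [0.001, 1.0, 0.0, 0.0]
ft_force: [0.1, 0.1, 3.4]
width: 0.0004
grip_force: 1.8
```

Request:
arm_command:
  xyz:
    - [0, 0, -0.0005]
    - [0, 0, -0.0005]
    - [0, 0, -0.0005]
  rot:
    - [0, 0, 0]
    - [0, 0, 0]
    - [0, 0, 0]

```text
time: 7.98
ee_pos: [0.4735, 0.0643, 0.0501]
eef_rot: [0.001, 1.0, 0.0, 0.0]
ft_force: [-1.0, -1.2, 8.7]
width: 0.0003
grip_force: 4.1
```

Run:
```python
from h import *
im=r.camera("wrist");cv2.imwrite("pics/w5.png",im[:,:,::-1])
s=r.read_state();print(s["ft_force"],s["ee_pos"])
cv2.imwrite("pics/c5.png",cv2.resize(im[130:280,200:420,::-1],None,fx=2.5,fy=2.5,interpolation=cv2.INTER_CUBIC))
```

```text
[-1.60005695 -1.73069896  9.02302054] [0.47350697 0.06427825 0.05005544]
```

View pics/c5.png

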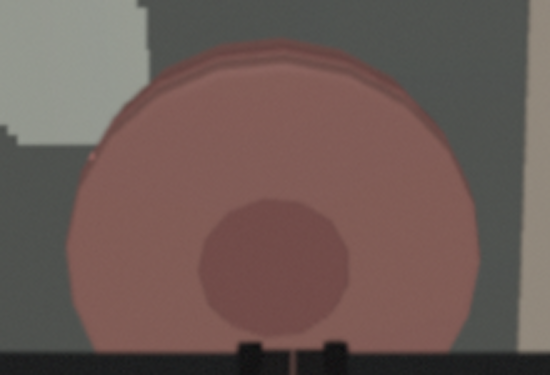

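The cover is leaning and at its stop, with stiff contact at about 9 N. Now I'll press its middle.

Request:
arm_command:
  xyz:
    - [0, 0, 0.012]
    - [-0.01, 0, 0.016]
    - [-0.024, 0, 0.016]
    - [-0.024, 0, 0.01]
    - [-0.024, 0, 0.006]
    - [-0.024, 0, 0.004]
    - [-0.024, 0, 0.003]
    - [-0.024, 0, 0.002]
    - [-0.024, 0, 0.001]
    - [-0.024, 0, 0.001]
  rot:
    - [0, 0, 0]
    - [0, 0, 0]
    - [0, 0, 0]
    - [0, 0, 0]
    - [0, 0, 0]
    - [0, 0, 0]
    - [0, 0, 0]
    - [0, 0, 0]
    - [0, 0, 0]
    - [0, 0, 0]

```text
time: 8.87
ee_pos: [0.4484, 0.0644, 0.05]
eef_rot: [0.0, 1.0, -0.0, -0.001]
ft_force: [-5.6, 0.3, 8.6]
width: 0.0008
grip_force: 3.8
```

Request:
arm_command:
  xyz:
    - [0, 0, -0.001]
    - [0, 0, -0.002]
    - [0, 0, -0.002]
  rot:
    - [0, 0, 0]
    - [0, 0, 0]
    - [0, 0, 0]

```text
time: 9.12
ee_pos: [0.4484, 0.0643, 0.0488]
eef_rot: [0.001, 1.0, -0.0, -0.002]
ft_force: [-12.1, -1.4, 23.9]
width: 0.0002
grip_force: 11.6
```

Request:
arm_command:
  xyz:
    - [0, 0, -0.001]
    - [0, 0, -0.001]
    - [0, 0, -0.001]
  rot:
    - [0, 0, 0]
    - [0, 0, 0]
    - [0, 0, 0]

```text
time: 9.37
ee_pos: [0.4485, 0.0643, 0.0486]
eef_rot: [0.001, 1.0, 0.0, -0.002]
ft_force: [-18.4, -2.0, 36.2]
width: 0.0004
grip_force: 18.8
```

Request:
arm_command:
  xyz:
    - [0, 0, 0.005]
    - [0.01, 0, 0.01]
    - [0.021, 0, 0.01]
    - [0.021, 0, 0.008]
    - [0.021, 0, 0.008]
    - [0.021, 0, 0.008]
  rot:
    - [0, 0, 0]
    - [0, 0, 0]
    - [0, 0, 0]
    - [0, 0, 0]
    - [0, 0, 0]
    - [0, 0, 0]

```text
time: 9.87
ee_pos: [0.4693, 0.0641, 0.0546]
eef_rot: [0.001, 1.0, -0.0, -0.001]
ft_force: [-0.1, 0.1, 0.4]
width: 0.0009
grip_force: 0.0
```

Run:
```python
from h import *
im=r.camera("wrist");cv2.imwrite("pics/w6.png",im[:,:,::-1])
s=r.read_state();print(s["ft_force"],s["ee_pos"])
a=cv2.imread("pics/w1.png")[130:280,200:420];b=im[130:280,200:420,::-1]
cv2.imwrite("pics/cmp2.png",cv2.resize(np.vstack([a,b]),None,fx=1.9,fy=1.9,interpolation=cv2.INTER_CUBIC))
```

```text
[-0.18231732  0.72249406  1.25783658] [0.46925936 0.0642302  0.05477683]
```

View pics/cmp2.png

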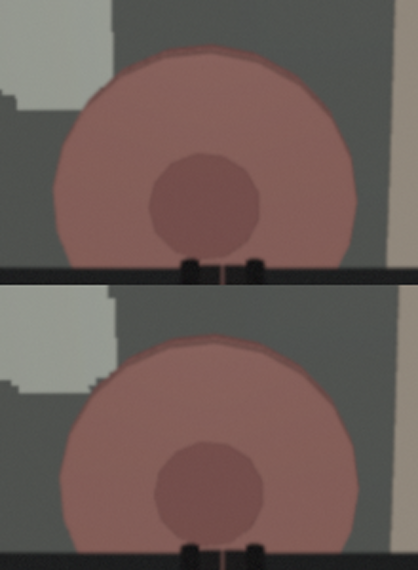

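The lower half shows the cover level again and about 2% smaller, which means about 3.5 mm lower, so it is home. I'll retract and hand in.

Request:
arm_command:
  xyz:
    - [0, 0, 0.03]
    - [0, 0, 0.065]
    - [0, 0, 0.1]
    - [0, 0, 0.12]
    - [0, 0, 0.12]
    - [0, 0, 0.12]
  rot:
    - [0, 0, 0]
    - [0, 0, 0]
    - [0, 0, 0]
    - [0, 0, 0]
    - [0, 0, 0]
    - [0, 0, 0]

```text
time: 10.42
ee_pos: [0.4701, 0.0647, 0.1761]
eef_rot: [0.0, 1.0, 0.001, 0.001]
ft_force: [-0.2, 0.3, -0.4]
width: 0.0005
grip_force: 0.0
```

```bash
python3 -c "
from h import *
print(r.read_state()['ee_pos'],r.close_job())"
```

```text
the job is handed in; nothing more can be done
[0.4701476  0.06471394 0.17605326] None
```

The loose cover was the near-left one, at about (0.449, 0.064) m: it rocked under an edge press, I pressed it home and level (about 3.5 mm down by wrist camera), took the hand away and handed the job in at about 10.4 s, with no verdict returned.

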